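# Sort two sample vials into their rows by length

## Robot

A 7-joint arm with a two-finger parallel gripper is mounted at the origin on the work surface; the furniture and walls round the work are solid. World frame = base frame: x ahead of the robot, y to its left, z up, the work surface at z = 0. Lengths are in m, angles in rad, forces in N, time in s.
With the tool pointing down it reaches from about 0.4 to 0.9 m from the base axis. Payload 5.5 kg.
Tool frame: the origin (TCP) lies at the very end of the fingers, on their centre line; the grasp point (between the pads) lies 19 mm behind it (robot.grip_depth is the distance from the TCP to the grasp point, in m); z points along the fingers, y is the line along which they close (so a half turn about z gives the same grasp; the last joint's range is limited). The gripper opens to 85 mm and grips with 20 to 120 N. Pads are 22 mm wide; open, the fingers measure 114 mm over their backs; the gripper's body (76 mm by 85 mm) begins 54 mm behind the grasp point. The pads swing forward as they close: fully open they stand 13 mm farther back than shut.
Start: joints at [1.424, 0.501, -0.427, 1.55, 0.221, 1.138, -0.21], TCP at [0.259, -0.596, 0.231] pointing down, gripper open.
Joint ranges: [-2.88, 2.88], [-0.31, 2.03], [-1.54, 1.56], [0.2, 2.42], [-1.41, 4.55], [0.19, 2.02], [-2.57, 2.57]. Speed limits (rad/s): [2.57, 2.57, 3.14, 3.14, 3.14, 3.14, 3.14].

## Interface

Orientations are given as [roll, pitch, yaw] about the fixed x, y, z axes, in that order (R = Rz(yaw) Ry(pitch) Rx(roll)).
In Python, from bench import robot gives the robot as it stands.
- The arm moves only by the tool jog_arm, never from a script. Its arguments are lists of equal length, an entry for each row: "travel": the shift along the tool's x, y, z as a fraction of full scale, a list of three; "angular": the turn, a rotation vector about the tool's x, y, z as a fraction of full scale, a list of three; "hand": the gripper command: -1 is fully open, 1 is shut, values between are in proportion. A call has 1 to 20 rows; each row shifts and turns the commanded pose from where the row before left it, along the tool's axes as they then stand; what a row does not reach is not made up. Full scale, the value 1, is 40 mm for a shift and 8 degrees for a turn. A row lasts 1/10 s, in which the tool goes at most 50 mm and 8.59 degrees, less where a joint would pass 70% of its speed; a pose out of reach is approached as far as the arm can. A call with a number of a shift or a turn outside -1 to 1 is refused whole. A call with a gripper value outside its range is refused whole. The fingers move at their own pace and stop on an object; "squeeze" is the grip in N (left out, the last holds). Time passes only in rows, so rows that do not move let the fingers close. It gives the time, the measured TCP pose, the force, the opening and the grip force at its end, in the units of the state.
- robot.read_state(): the state, without advancing time (a new reading comes with each control period).
- robot.snapshot(name): name is "scene" or "top" or "wrist"; returns (picture, depth): 480x640x3 uint8, blue, green, red; 480x640 float32, m along the optical axis (not along the pixel's ray), 0 where there is no reading.
- robot.get_calibration(name): a dict with "fx", "fy", "cx", "cy" (pixels), "origin" and "orientation" of the camera in the world. Camera axes: x right, y down, z forward; pixel columns grow to the right and rows downward; lengths in m; the calibration is good to about 2 mm. A picture is of the moment at which its call begins: read the wrist's pose just before it. get_calibration takes no time and is no camera call; for the wrist camera it gives the pose at the moment of the call.
- robot.hand_in(): hands the job in; it is judged then, once.
The state is a dict: "time_s": time; "qpos": joint angles; "dq": joint speeds; "effort": joint torques, N m; "tool_pos": TCP position; "tool_rot": TCP orientation; "force": force on the tool from outside, world axes, zero at the start; "wrist_torque": the same for the moment, N m; "opening": finger opening in m; "gripper_force": force on a finger pad.
Only numpy, scipy, OpenCV 4.12 (cv2) and the standard library are available. Lean on these libraries where they do the work, as an engineer would, in place of code of your own. Each camera call takes 0.05 s, during which the arm holds its last target. There are 200 camera calls.

## Task

Two amber sample vials with black caps, one tall and one short, have been left standing on the bench to the right of the two blue racks. Put each one away in an empty cell of the rack that already holds a vial of its own height, standing upright on the cell floor. They are glass: keep them upright and lower them into place, do not drop them.

Things in the scene. Friction and masses are not known exactly. Their poses are not given: they have to be found in the camera images.
- long_vial: amber glass vial, black screw cap, blank white paper band: a plain cylinder 26 mm across (cap too) and 85 mm tall, the tall one of the two. Loose, about 40 g, upright on the bench among other things. Origin: centre of its underside; z up through the cap. Grip it round the cap and upper body from above.
- short_vial: amber glass vial, black screw cap, blank white paper band: a plain cylinder 26 mm across (cap too) and 55 mm tall, the short one of the two. Loose, about 40 g, upright on the bench among other things. Origin: centre of its underside; z up through the cap. Grip it round the cap and upper body from above.
- long_row: blue rack fixed to the bench, a row of 3 open square cells: 54 mm (its x) by 154 mm (y), rim 22 mm, walls 4 mm, cells 46 mm inside, cell floors 4 mm up. Origin: middle of its underside. Cell centres at x = 0, y = +50, 0, -50 mm; that at +50 holds a 85 mm vial (loose), which marks the tall vials' row; the others are empty. The racks look alike; either may be nearer the robot.
- short_row: blue rack fixed to the bench, a row of 3 open square cells: 54 mm (its x) by 154 mm (y), rim 22 mm, walls 4 mm, cells 46 mm inside, cell floors 4 mm up. Origin: middle of its underside. Cell centres at x = 0, y = +50, 0, -50 mm; that at +50 holds a 55 mm vial (loose), which marks the short vials' row; the others are empty. The racks look alike; either may be nearer the robot.

How it is judged:
At the end, for the whole second after the job is handed in: Each vial stands in a cell of the rack holding the vial of its own height: within 16 mm of the rack's long centre line and 68 mm of its middle along the row, underside under 12 mm above the bench, within 10 degrees of upright, released and at rest (below 20 mm/s) (x of long_vial in the frame of long_row between -0.016 and 0.016 m and y of long_vial in the frame of long_row between -0.068 and 0.068 m and height (world z) of each of long_vial, short_vial below 0.012 m and angle between each of long_vial, short_vial's own z axis and vertical below 0.17 rad and linear speed of each of long_vial, short_vial below 0.02 m/s and x of short_vial in the frame of short_row between -0.016 and 0.016 m and y of short_vial in the frame of short_row between -0.068 and 0.068 m); the robot touches nothing.
It fails at once if the tall vial is let go in the air (underside more than 50 mm above the bench) (height (world z) of long_vial above 0.05 m and contact force between long_vial and the fingers below 0.05 N).
It fails at once if the tall vial is tipped more than 45 degrees (angle between long_vial's own z axis and vertical above 0.785 rad).
It fails at once if the short vial is let go in the air (underside more than 50 mm above the bench) (height (world z) of short_vial above 0.05 m and contact force between short_vial and the fingers below 0.05 N).
It fails at once if the short vial is tipped more than 45 degrees (angle between short_vial's own z axis and vertical above 0.785 rad).
It also fails if it takes over 54 s, if anything falls off the work surface, if the arm or the gripper's body presses on something with over 40 N, if the wrist force passes 120 N, or if a joint passes its speed limit or range.

## Working session

There is one attempt and no reset: what is moved stays moved. The work goes in short steps, Python scripts to look and compute and a tool call to move; the robot and the scene stay as the last step left them, time stands still between calls to the robot, and variables do not carry over. Pictures are saved under pics/ and viewed, at most 10 in all, crops included, and the job is handed in when it is done.

Besides the shell and the picture viewer there is one more tool, called after "Emit:" by a JSON object that holds its "api" and its "payload". jog_arm: Moves the arm, as the interface text tells. Its arguments: {"type":"object","properties":{"travel":{"type":"array"},"angular":{"type":"array"},"hand":{"type":"array"},"squeeze":{"type":"number"}},"required":["travel","angular","hand"]}

```bash
mkdir -p pics; python3 - <<'E'
from bench import robot
import cv2,numpy as np
s=robot.read_state();print(s)
for n in("scene","top"):
    p,d=robot.snapshot(n);cv2.imwrite(f"pics/{n}0.png",p);np.save(f"pics/{n}0.npy",d);print(n,robot.get_calibration(n))
E
```

```text
{'time_s': 0.0, 'qpos': array([ 1.42422054,  0.50182526, -0.42679011,  1.55148541,  0.22081999,
        1.13830549, -0.21028732]), 'dq': array([ 0.00084113,  0.00068874,  0.00148202, -0.00091045, -0.00030682,
       -0.00083925, -0.00059275]), 'effort': array([ 3.37366582e-04, -5.69513690e+01, -5.81595406e+00, -2.80937862e+01,
        1.06864158e-02,  1.21275985e-02, -8.84700739e-05]), 'tool_pos': array([ 0.25863128, -0.59555425,  0.23025869]), 'tool_rot': array([-3.13963112e+00, -3.68589096e-05,  4.09857773e-01]), 'force': array([ 0.51091574, -0.00834305,  0.35764317]), 'wrist_torque': array([ 0.01612907, -0.02990277, -0.00847279]), 'gripper_force': 0.0, 'opening': 0.08518665948660144}
scene {'fx': 523.439742950388, 'fy': 523.439742950388, 'cx': 316.1060116554793, 'cy': 237.19649105463816, 'origin': array([0.2316507 , 0.38773018, 0.68904725]), 'orientation': array([-2.42354922, -0.01487393, -2.56446404])}
top {'fx': 455.14589326601634, 'fy': 455.14589326601634, 'cx': 319.503078585254, 'cy': 234.92953730932507, 'origin': array([ 0.44790455, -0.08533879,  0.86781552]), 'orientation': array([-3.05271683e+00,  1.66227797e-03, -1.58221994e+00])}
```

View pics/top0.png

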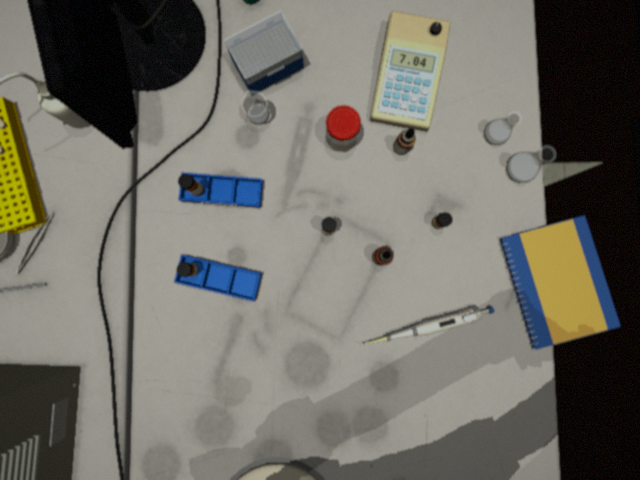

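View pics/scene0.png

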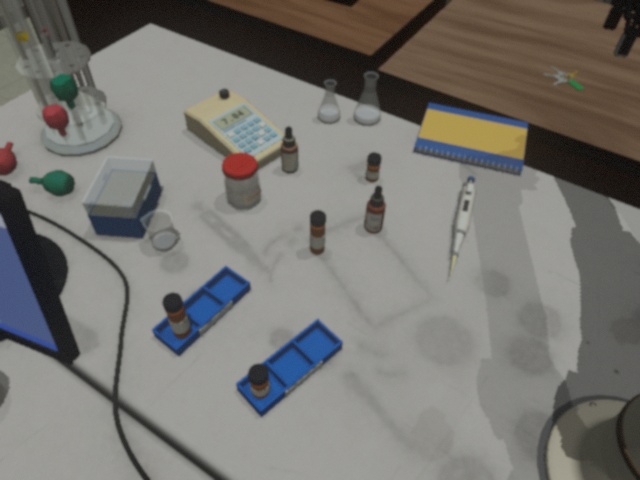

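The top view shows the far rack at about (222,190) with a tall vial at (190,184), and the near rack at (219,278) with a short vial at (187,269). The loose tall vial's cap is at (329,225) and the loose short one's at (443,219). The bottles at (382,255) and (404,140) are droppers, so they are obstacles. In the scene view the loose tall vial is at (317,232), the short one at (373,167), and the rack vials at (175,315) and (260,380).

```bash
cat > h.py <<'E'
import cv2,numpy as np
from scipy.spatial.transform import Rotation as R
def ray(c,u,v,z):
    o=np.array(c["origin"]);d=R.from_euler("xyz",c["orientation"]).apply([(u-c["cx"])/c["fx"],(v-c["cy"])/c["fy"],1])
    return o+d*(z-o[2])/d[2]
def pt(c,u,v,dep):
    return np.array(c["origin"])+R.from_euler("xyz",c["orientation"]).apply([(u-c["cx"])/c["fx"]*dep,(v-c["cy"])/c["fy"]*dep,dep])
def pts(c,d):
    v,u=np.mgrid[:480,:640];P=np.stack([(u-c["cx"])/c["fx"]*d,(v-c["cy"])/c["fy"]*d,d],-1)
    return np.array(c["origin"])+P@R.from_euler("xyz",c["orientation"]).as_matrix().T
E
python3 - <<'E'
from bench import robot
from h import *
im=cv2.imread("pics/top0.png");d=np.load("pics/top0.npy");c=robot.get_calibration("top");P=pts(c,d)
for n,u,v,h in[("long",329,225,.085),("short",443,219,.055),("rl",190,184,.089),("rs",187,269,.059),("drop",382,255,.08),("drop2",404,140,.08)]:
    w=P[v-22:v+22,u-22:u+22];m=(w[...,2]>(h-.012))&(d[v-22:v+22,u-22:u+22]>0)
    q=w[m];
    if len(q): print(n,len(q),"depth mid",(q.min(0)+q.max(0))[:2]/2,"ext",np.ptp(q,axis=0)[:2],"zmed",np.median(q[:,2]),"max",q[:,2].max())
    ys,xs=np.nonzero((w[...,2]>h-.012));
    if len(xs): print("   px",u-22+xs.mean(),v-22+ys.mean(),ray(c,u-22+(xs.min()+xs.max())/2,v-22+(ys.min()+ys.max())/2,h))
hsv=cv2.cvtColor(im,cv2.COLOR_BGR2HSV);m=cv2.inRange(hsv,(95,120,60),(125,255,255));m[:, :170]=0;m[:160]=0;m[310:]=0;m[:,280:]=0
cs=cv2.findContours(cv2.morphologyEx(m,cv2.MORPH_CLOSE,np.ones((5,5))),0,2)[0]
for k in cs:
    if cv2.contourArea(k)<800:continue
    r=np.array([ray(c,*p[0],.022)[:2] for p in k],np.float32);print("rack",cv2.minAreaRect(k),cv2.minAreaRect(r*1000))
E
```

```text
long 184 depth mid [ 0.53756185 -0.10067899] ext [0.02636147 0.02607337] zmed 0.08468311872688378 max 0.08761678416540031
   px 328.62105263157895 223.6157894736842 [ 0.53817892 -0.10410253  0.085     ]
short 187 depth mid [ 0.54755059 -0.31080436] ext [0.02663361 0.0267156 ] zmed 0.054397421790551626 max 0.057961442338755
   px 444.25380710659897 218.9035532994924 [ 0.54650414 -0.30893701  0.055     ]
rl 205 depth mid [0.61560018 0.14765141] ext [0.0262706  0.02491553] zmed 0.08849091358120531 max 0.09274292678894114
   px 185.6439024390244 180.6390243902439 [0.61492726 0.14599553 0.089     ]
rs 197 depth mid [0.46225081 0.15776787] ext [0.02502072 0.02640892] zmed 0.05845883207937741 max 0.06268826969938324
   px 184.09950248756218 268.69154228855723 [0.4567075  0.14629564 0.059     ]
drop 140 depth mid [ 0.48313393 -0.19841587] ext [0.02271592 0.020744  ] zmed 0.07761598460748476 max 0.10101542605063496
   px 384.93918918918916 254.67567567567568 [ 0.47764408 -0.19507297  0.08      ]
drop2 165 depth mid [ 0.69567997 -0.24447937] ext [0.02427302 0.02264352] zmed 0.0780706217874726 max 0.1030758784476119
   px 407.5287356321839 135.45402298850576 [ 0.67977717 -0.22555628  0.08      ]
rack ((217.70449829101562, 277.15283203125), (82.62698364257812, 29.12894630432129), 13.5704345703125) ((447.0523681640625, 104.56095123291016), (153.19638061523438, 53.39645767211914), 75.93817138671875)
rack ((220.43594360351562, 189.28164672851562), (81.66056823730469, 28.004444122314453), 4.68589973449707) ((611.7901000976562, 100.57665252685547), (153.60423278808594, 53.31306076049805), 84.60610961914062)
```

Emit:
{"api": "jog_arm", "payload": {"travel": [[0,0,0],[0,0,0],[0,0,0],[0.6,-0.6,0],[0.6,-0.6,0],[0.6,-0.6,0],[0.6,-0.6,0],[0.6,-0.6,0],[0.6,-0.6,0],[0.6,-0.6,0],[0.6,-0.6,0],[0.6,-0.6,0],[0.6,-0.6,0],[0.6,-0.6,0],[0.6,-0.6,0],[0,0,0],[0,0,0]], "angular": [[0,0,0.98],[0,0,0.98],[0,0,0.98],[0,0,0],[0,0,0],[0,0,0],[0,0,0],[0,0,0],[0,0,0],[0,0,0],[0,0,0],[0,0,0],[0,0,0],[0,0,0],[0,0,0],[0,0,0],[0,0,0]], "hand": [-1,-1,-1,-1,-1,-1,-1,-1,-1,-1,-1,-1,-1,-1,-1,-1,-1], "squeeze": 25}}

```text
time_s: 1.8
tool_pos: [0.5475, -0.3071, 0.2308]
tool_rot: [-3.141, 0.001, 0.002]
force: [-0.7, -1.1, 0.4]
opening: 0.085
gripper_force: 0.0
```

```bash
python3 - <<'E'
from bench import robot
from h import *
c=robot.get_calibration("wrist");p,d=robot.snapshot("wrist");cv2.imwrite("pics/w1.png",p);P=pts(c,d)
print(c)
m=(d>0)&(abs(P[...,2]-.055)<.006)&(np.hypot(P[...,0]-.5475,P[...,1]+.31)<.04)
q=P[m];print(len(q),(q.min(0)+q.max(0))/2,np.ptp(q,axis=0),np.median(q,axis=0))
s=robot.read_state();print(s["tool_pos"],s["time_s"],s["qpos"])
E
```

```text
{'fx': 428.51156641575164, 'fy': 428.51156641575164, 'cx': 322.97178205469254, 'cy': 242.37183229378812, 'origin': array([ 0.62046852, -0.30719471,  0.37320021]), 'orientation': array([ 2.84949621e+00,  6.13746381e-04, -1.56928346e+00])}
926 [ 0.5457397  -0.31021716  0.05326238] [0.0264096  0.02627911 0.00815538] [ 0.54633495 -0.31015768  0.05476351]
[ 0.5465651  -0.30872837  0.23075616] 1.85 [ 0.80873558  0.46687014 -0.45856053  1.60887156  0.22394217  1.11941926
 -1.27718638]
```

View pics/w1.png

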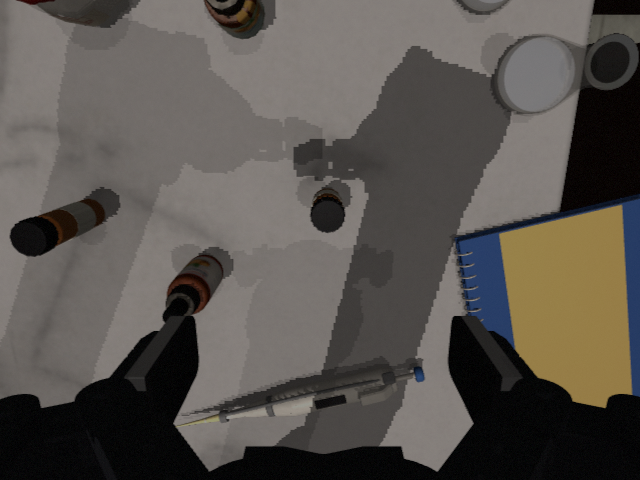

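The short vial's cap is at (328,210) in the wrist view, a plain cap at (0.546, -0.310). That agrees with the top camera, so I'm going down.

Emit:
{"api": "jog_arm", "payload": {"travel": [[0,0.04,0.6],[0,0,0.6],[0,0,0.6],[0,0,0.6],[0,0,0.6],[0,0,0.6],[0,0,0.6],[0,0,0.6],[0,0,0.32],[0,0,0],[0,0,0],[0,0,0],[0,0,0],[0,0,0],[0,0,0],[0,0,0],[0,0,0],[0,0,0],[0,0,0]], "angular": [[0,0,0],[0,0,0],[0,0,0],[0,0,0],[0,0,0],[0,0,0],[0,0,0],[0,0,0],[0,0,0],[0,0,0],[0,0,0],[0,0,0],[0,0,0],[0,0,0],[0,0,0],[0,0,0],[0,0,0],[0,0,0],[0,0,0]], "hand": [-1,-1,-1,-1,-1,-1,-1,-1,-1,-1,-1,0,0.2,0.5,1,1,1,1,1], "squeeze": 25}}

```text
time_s: 3.75
tool_pos: [0.5476, -0.3102, 0.0271]
tool_rot: [3.141, -0.001, -0.001]
force: [-0.3, 1.0, 5.8]
opening: 0.0254
gripper_force: 24.6
```

Emit:
{"api": "jog_arm", "payload": {"travel": [[0,0,-0.2],[0,0,-0.5],[0,0,-0.6],[0,0,-0.6],[0,0,-0.6],[0,0,-0.6],[0,0,-0.6],[0,0,-0.3],[0,0,0]], "angular": [[0,0,0],[0,0,0],[0,0,0],[0,0,0],[0,0,0],[0,0,0],[0,0,0],[0,0,0],[0,0,0]], "hand": [1,1,1,1,1,1,1,1,1]}}

```text
time_s: 4.65
tool_pos: [0.5483, -0.3104, 0.1885]
tool_rot: [3.14, -0.003, -0.001]
force: [1.5, 0.6, -0.7]
opening: 0.025
gripper_force: 24.7
```

Emit:
{"api": "jog_arm", "payload": {"travel": [[-0.1,-0.3,0],[-0.16,-0.5,0],[-0.16,-0.5,0],[-0.16,-0.5,0],[-0.16,-0.5,0],[-0.16,-0.5,0],[-0.16,-0.5,0],[-0.16,-0.5,0],[-0.16,-0.5,0],[-0.16,-0.5,0],[-0.16,-0.5,0],[-0.16,-0.5,0],[-0.16,-0.5,0],[-0.16,-0.5,0],[-0.16,-0.5,0],[-0.16,-0.5,0],[-0.16,-0.5,0],[-0.16,-0.5,0],[-0.1,-0.35,0],[0,0,0]], "angular": [[0,0,0],[0,0,0],[0,0,0],[0,0,0],[0,0,0],[0,0,0],[0,0,0],[0,0,0],[0,0,0],[0,0,0],[0,0,0],[0,0,0],[0,0,0],[0,0,0],[0,0,0],[0,0,0],[0,0,0],[0,0,0],[0,0,0],[0,0,0]], "hand": [1,1,1,1,1,1,1,1,1,1,1,1,1,1,1,1,1,1,1,1]}}

```text
time_s: 6.65
tool_pos: [0.4288, 0.0584, 0.1858]
tool_rot: [-3.141, 0.002, 0.003]
force: [-0.1, 0.2, -0.3]
opening: 0.0253
gripper_force: 24.7
```

```bash
python3 - <<'E'
from bench import robot
from h import *
c=robot.get_calibration("wrist");p,d=robot.snapshot("wrist");cv2.imwrite("pics/w2.png",p);np.save("pics/w2.npy",d);P=pts(c,d)
s=robot.read_state();print(s["tool_pos"],s["time_s"],s["opening"],s["gripper_force"])
E
```

```text
[0.42943444 0.05693857 0.18587393] 6.7 0.02558565158007509 24.67479833518155
```

View pics/w2.png

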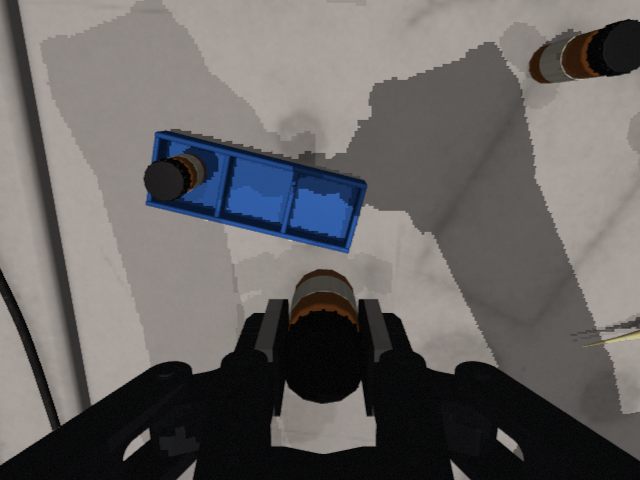

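The wrist view shows the short vial held upright. The short rack has corners at about (157,131), (366,183), (349,252) and (147,206), with its empty cells at (258,190) and (325,210). Next I'll measure the rack from here.

```bash
python3 - <<'E'
from bench import robot
from h import *
im=cv2.imread("pics/w2.png");c=robot.get_calibration("wrist")
m=cv2.inRange(cv2.cvtColor(im,cv2.COLOR_BGR2HSV),(95,120,40),(125,255,255))
m=cv2.morphologyEx(m,cv2.MORPH_CLOSE,np.ones((5,5)))
k=max(cv2.findContours(m,0,2)[0],key=cv2.contourArea)
r=np.array([ray(c,*p[0],.022)[:2] for p in k],np.float32);q=cv2.minAreaRect(r*1000);print(q)
a=[p for p in cv2.boxPoints(q)/1000];print(np.round(a,4))
E
```

```text
((447.3707275390625, 105.31710815429688), (152.25894165039062, 55.73017120361328), 75.95650482177734)
[[0.4019 0.0382]
 [0.4559 0.0247]
 [0.4929 0.1724]
 [0.4388 0.1859]]
```

Emit:
{"api": "jog_arm", "payload": {"travel": [[0.15,0.03,0],[0,0,0.3],[0,0,0.5],[0,0,0.5],[0,0,0.5],[0,0,0.5],[0,0,0.5],[0,0,0.4],[0,0,0.2],[0,0,0.2],[0,0,0.1],[0,0,0],[0,0,0]], "angular": [[0,0,0],[0,0,0],[0,0,0],[0,0,0],[0,0,0],[0,0,0],[0,0,0],[0,0,0],[0,0,0],[0,0,0],[0,0,0],[0,0,0],[0,0,0]], "hand": [1,1,1,1,1,1,1,1,1,1,1,1,1]}}

```text
time_s: 8.0
tool_pos: [0.4371, 0.0549, 0.0389]
tool_rot: [-3.142, -0.001, -0.001]
force: [0.1, -0.3, -0.7]
opening: 0.0254
gripper_force: 24.7
```

Emit:
{"api": "jog_arm", "payload": {"travel": [[0,0,0.08],[0,0,0.08],[0,0,0.03],[0,0,0],[0,0,0]], "angular": [[0,0,0],[0,0,0],[0,0,0],[0,0,0],[0,0,0]], "hand": [1,1,1,1,1]}}

```text
time_s: 8.5
tool_pos: [0.4368, 0.0548, 0.0311]
tool_rot: [3.141, -0.0, -0.001]
force: [-0.3, 0.0, 2.8]
opening: 0.0251
gripper_force: 24.9
```

Emit:
{"api": "jog_arm", "payload": {"travel": [[0,0,0],[0,0,0],[0,0,0],[0,0,0],[0,0,0],[0,0,-0.2],[0,0,-0.4],[0,0,-0.6],[0,0,-0.6],[0,0,-0.6],[0,0,-0.6],[0,0,-0.6],[0,0,-0.6],[0,0,-0.4],[0,0,0]], "angular": [[0,0,0],[0,0,0],[0,0,0],[0,0,0],[0,0,0],[0,0,0],[0,0,0],[0,0,0],[0,0,0],[0,0,0],[0,0,0],[0,0,0],[0,0,0],[0,0,0],[0,0,0]], "hand": [0.3,0.2,0.1,0,0,0,0,0,0,0,0,-0.5,-1,-1,-1]}}

```text
time_s: 10.0
tool_pos: [0.4382, 0.0552, 0.2174]
tool_rot: [3.141, -0.005, -0.001]
force: [0.6, -0.4, 0.5]
opening: 0.0856
gripper_force: 0.0
```

Emit:
{"api": "jog_arm", "payload": {"travel": [[0.4,0.6,0],[0.4,0.6,0],[0.4,0.6,0],[0.4,0.6,0],[0.4,0.6,0],[0.4,0.6,0],[0.1,0.3,0],[0,0,0],[0,0,0]], "angular": [[0,0,0],[0,0,0],[0,0,0],[0,0,0],[0,0,0],[0,0,0],[0,0,0],[0,0,0],[0,0,0]], "hand": [-1,-1,-1,-1,-1,-1,-1,-1,-1]}}

```text
time_s: 10.9
tool_pos: [0.5355, -0.0999, 0.2143]
tool_rot: [-3.141, 0.001, 0.0]
force: [0.2, 0.0, 0.5]
opening: 0.0852
gripper_force: 0.0
```

```bash
python3 - <<'E'
from bench import robot
from h import *
def meas(n,x,y,h):
    c=robot.get_calibration(n);p,d=robot.snapshot(n);P=pts(c,d)
    m=(d>0)&(abs(P[...,2]-h)<.006)&(np.hypot(P[...,0]-x,P[...,1]-y)<.035)
    q=P[m];print(n,len(q),(q.min(0)+q.max(0))/2,np.ptp(q,axis=0),np.median(q,axis=0));return p
meas("wrist",.538,-.101,.085)
p=meas("top",.4352,.0565,.059);cv2.imwrite("pics/t2.png",p)
s=robot.read_state();print(s["tool_pos"],s["time_s"])
E
```

```text
wrist 1236 [ 0.53586924 -0.09976763  0.08304112] [0.02679995 0.02644006 0.00806435] [ 0.53654847 -0.0995021   0.08477953]
top 174 [0.43710806 0.05289339 0.05835115] [0.02650103 0.02600965 0.0099048 ] [0.43638372 0.05312369 0.05878452]
[ 0.53577501 -0.09932039  0.21479944] 11.0
```

View pics/t2.png

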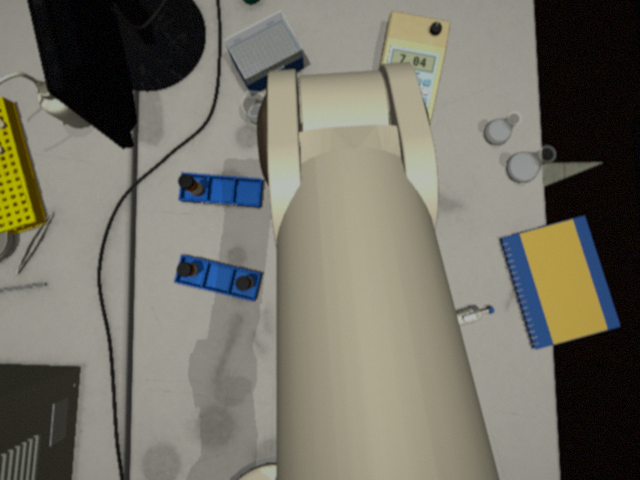

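The top view shows the short vial upright in the end cell of the near rack, cap at (246,284). Its top measures 0.0588 m, so it is on the floor. Now the tall vial.

Emit:
{"api": "jog_arm", "payload": {"travel": [[0,0,0.4],[0,0,0.6],[0,0,0.6],[0,0,0.6],[0,0,0.6],[0,0,0.6],[0,0,0.5],[0,0,0.26],[0,0,0],[0,0,0],[0,0,0],[0,0,0],[0,0,0],[0,0,0],[0,0,0],[0,0,0],[0,0,0],[0,0,0]], "angular": [[0,0,0],[0,0,0],[0,0,0],[0,0,0],[0,0,0],[0,0,0],[0,0,0],[0,0,0],[0,0,0],[0,0,0],[0,0,0],[0,0,0],[0,0,0],[0,0,0],[0,0,0],[0,0,0],[0,0,0],[0,0,0]], "hand": [-1,-1,-1,-1,-1,-1,-1,-1,-1,-1,0,0.2,0.5,1,1,1,1,1], "squeeze": 25}}

```text
time_s: 12.8
tool_pos: [0.5368, -0.1013, 0.0488]
tool_rot: [3.141, -0.001, -0.001]
force: [-0.6, -0.4, 4.2]
opening: 0.0253
gripper_force: 26.3
```

Emit:
{"api": "jog_arm", "payload": {"travel": [[0,0,-0.2],[0,0,-0.5],[0,0,-0.6],[0,0,-0.6],[0,0,-0.6],[0,0,-0.4],[0,0,-0.1],[0.1,-0.2,0],[0.2,-0.4,0],[0.2,-0.45,0],[0.2,-0.45,0],[0.2,-0.45,0],[0.2,-0.45,0],[0.2,-0.45,0],[0.2,-0.45,0],[0.2,-0.4,0],[0.06,-0.1,0],[0,0,0],[0,0,0]], "angular": [[0,0,0],[0,0,0],[0,0,0],[0,0,0],[0,0,0],[0,0,0],[0,0,0],[0,0,0],[0,0,0],[0,0,0],[0,0,0],[0,0,0],[0,0,0],[0,0,0],[0,0,0],[0,0,0],[0,0,0],[0,0,0],[0,0,0]], "hand": [1,1,1,1,1,1,1,1,1,1,1,1,1,1,1,1,1,1,1]}}

```text
time_s: 14.7
tool_pos: [0.6063, 0.0499, 0.1676]
tool_rot: [3.141, 0.002, -0.001]
force: [-0.3, 0.1, 0.2]
opening: 0.0257
gripper_force: 25.9
```

```bash
python3 - <<'E'
from bench import robot
from h import *
c=robot.get_calibration("wrist");im,d=robot.snapshot("wrist");cv2.imwrite("pics/w3.png",im)
m=cv2.inRange(cv2.cvtColor(im,cv2.COLOR_BGR2HSV),(95,120,40),(125,255,255))
m=cv2.morphologyEx(m,cv2.MORPH_CLOSE,np.ones((5,5)))
for k in cv2.findContours(m,0,2)[0]:
    if cv2.contourArea(k)<3000: continue
    r=np.array([ray(c,*p[0],.022)[:2] for p in k],np.float32);print(cv2.boundingRect(k),cv2.minAreaRect(r*1000))
s=robot.read_state();print(s["tool_pos"],s["time_s"],s["opening"],s["gripper_force"])
E
```

```text
(133, 164, 227, 98) ((613.3434448242188, 102.76868438720703), (152.3497314453125, 56.177772521972656), 84.75214385986328)
[0.60645648 0.04947512 0.16785951] 14.75 0.025197617051955327 25.895243369741365
```

View pics/w3.png

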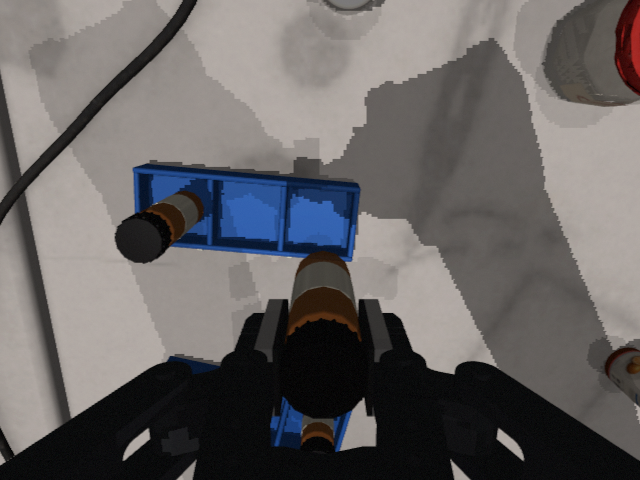

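The wrist view shows the tall vial held upright, next to the long rack at (133..360, 164..262). The target end cell is at about (320,215).

Emit:
{"api": "jog_arm", "payload": {"travel": [[0.04,-0.05,0.3],[0,0,0.5],[0,0,0.5],[0,0,0.5],[0,0,0.4],[0,0,0.2],[0,0,0.2],[0,0,0.1],[0,0,0.1],[0,0,0.05],[0,0,0],[0,0,0]], "angular": [[0,0,0],[0,0,0],[0,0,0],[0,0,0],[0,0,0],[0,0,0],[0,0,0],[0,0,0],[0,0,0],[0,0,0],[0,0,0],[0,0,0]], "hand": [1,1,1,1,1,1,1,1,1,1,1,1]}}

```text
time_s: 15.95
tool_pos: [0.609, 0.0529, 0.0549]
tool_rot: [-3.142, -0.001, -0.001]
force: [0.5, 0.2, -0.8]
opening: 0.025
gripper_force: 25.9
```

Emit:
{"api": "jog_arm", "payload": {"travel": [[0,0,0.04],[0,0,0.03],[0,0,0],[0,0,0]], "angular": [[0,0,0],[0,0,0],[0,0,0],[0,0,0]], "hand": [1,1,1,1]}}

```text
time_s: 16.35
tool_pos: [0.6093, 0.0529, 0.0528]
tool_rot: [3.141, -0.001, -0.001]
force: [-1.4, -0.8, 5.4]
opening: 0.0254
gripper_force: 26.4
```

Contact with the floor (5.4 N). I'm releasing, rising, and moving aside to check.

Emit:
{"api": "jog_arm", "payload": {"travel": [[0,0,0],[0,0,0],[0,0,0],[0,0,0],[0,0,0],[0,0,-0.2],[0,0,-0.4],[0,0,-0.6],[0,0,-0.6],[0,0,-0.6],[0,0,-0.6],[0,0,-0.6],[0,0.6,-0.2],[0,0.6,0],[0,0.6,0],[0,0.6,0],[0,0.6,0],[0,0.6,0],[0,0,0],[0,0,0]], "angular": [[0,0,0],[0,0,0],[0,0,0],[0,0,0],[0,0,0],[0,0,0],[0,0,0],[0,0,0],[0,0,0],[0,0,0],[0,0,0],[0,0,0],[0,0,0],[0,0,0],[0,0,0],[0,0,0],[0,0,0],[0,0,0],[0,0,0],[0,0,0]], "hand": [0.3,0.2,0.1,0,0,0,0,0,0,0,0,0,0,0,0,0,0,0,0,0]}}

```text
time_s: 18.35
tool_pos: [0.6087, -0.0915, 0.2049]
tool_rot: [-3.142, -0.001, -0.002]
force: [0.1, 0.9, 0.3]
opening: 0.0425
gripper_force: 0.0
```

```bash
python3 - <<'E'
from bench import robot
from h import *
c=robot.get_calibration("top");p,d=robot.snapshot("top");P=pts(c,d)
for n,x,y,h,rc,a in[("short",.436,.054,.059,(.4472,.105),75.9),("long",.608,.052,.089,(.6123,.1012),84.7)]:
    m=(d>0)&(abs(P[...,2]-h)<.006)&(np.hypot(P[...,0]-x,P[...,1]-y)<.035)
    q=P[m];xy=((q.min(0)+q.max(0))/2)[:2];t=np.radians(a-90);e=xy-rc
    print(n,len(q),xy,np.ptp(q,axis=0),np.median(q[:,2]),"rack xy",e@[np.cos(t),np.sin(t)],e@[-np.sin(t),np.cos(t)])
p,d=robot.snapshot("scene");cv2.imwrite("pics/s3.png",p)
s=robot.read_state();print(s["tool_pos"],s["time_s"],s["force"])
E
```

```text
short 175 [0.43716668 0.05308823] [0.02637786 0.02554728 0.00775874] 0.05905651040099902 rack xy 0.002915446137870331 -0.05279204273802973
long 183 [0.60961221 0.05175085] [0.02479204 0.02577945 0.00916812] 0.08859163422822625 rack xy 0.0018913448276649911 -0.049486014168461795
[ 0.60878939 -0.08956947  0.20463281] 18.45 [-0.09853247 -0.2437394  -0.18075794]
```

View pics/s3.png

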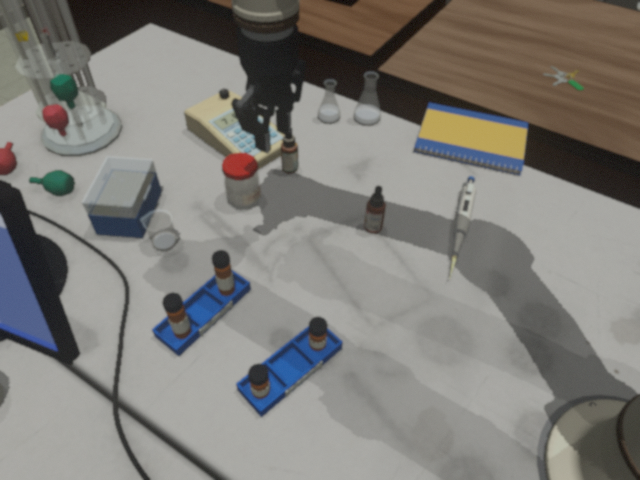

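The scene view shows both vials upright in the end cells of their own racks, tall at (222,275) and short at (317,335), and the gripper is clear of everything.

```bash
python3 -c "
from bench import robot
print(robot.hand_in())"
```

```text
the job is handed in; nothing more can be done
None
```

Both vials are standing upright on the floor of an end cell in the rack for their own height, within 3 mm of its centre line by the top camera; the job was handed in at about 18.5 s, and no verdict was returned.

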